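Slide the ticket pad through the scan gate

TASK

With the fingertips, push the white pad of lot tickets along the worktop, lengthwise through the narrow gap between the two orange-banded posts of the scan gate, until the whole pad lies inside the yellow-taped bay directly behind the gate, about square with it. Only push it: never pinch, lift or tip the pad, do not let it or the hand press hard against the posts (a light brush is fine), and leave everything else where it stands. Then take the hand away.

Things in the scene. Friction and masses are not known exactly. Their poses are not given: they have to be found in the camera images.
- scan_gate: fixed scan gate: two upright grey round posts with orange bands, 26 mm across, 46 high, centres 96 mm apart: gap 70 mm. Beyond each post a housing 36 mm high and a steel foot reach to 85 mm from the gate's middle; the gap itself is bare worktop. Origin: on the worktop midway between the posts; x is the direction of travel through the gate, y from post to post. Place and turn vary.
- bay_center (a point): centre, on the worktop, of the bay behind the gate: outlined in yellow tape, inside 135 mm (along the gate's x) by 100 mm (y), beginning 20 mm past the middle of the gate and centred 87.5 mm past it; axes as the gate's. The tape is flat and does not hinder sliding.
- pad_center (a point): centre, half-way up (9 mm above its underside), of the loose white ticket pad with a green patch on top: a solid block 60 mm (its x) by 84 (its y) by 18 (z), about 90 g. It lies flat, 0.16 to 0.22 m before the gate, up to 40 mm off the gate's axis; its long side (y) runs along the gate's x to within 0.45 rad.
- ticket_pad: the same ticket pad; origin under its centre, axes as pad_center
- tape_roll: bystander, loose: roll of clear tape lying flat, 67 mm across, 37 high, beside the gate; origin under its centre
- salt_shaker: bystander, loose: glass salt shaker with a chrome cap, 27 mm across, 74 high, standing on the other side of the gate; origin under its centre
- clipboard: bystander, loose: clipboard lying flat, 190x120 mm, 3 mm thick with an 11 mm high clip at one end; origin under its centre
- stapler: bystander, loose: red desk stapler, 120x32x44 mm; origin under its centre
- cutter: bystander, loose: yellow box cutter lying flat, 131x18x14 mm; origin under its centre
There are look-alikes about, which are no part of the job. Of the things that look like the ticket_pad, the middle-sized one is meant.

How it is judged:
On the way:
1. the pad is between the two posts, lengthwise (x of pad_center in the frame of scan_gate between -0.03 and 0.03 m and y of pad_center in the frame of scan_gate between -0.015 and 0.015 m and angle between the y axis of pad_center and the x axis of scan_gate, either way round below 0.3 rad), for 0.05 s.
At the end, for the whole second after the job is handed in: The pad lies flat and still in the taped bay behind the gate: its centre 56 to 119 mm past the middle of the gate and within 22 mm of the gate's axis, its long side within 0.25 rad of that axis, and the bystanders within 20 mm of where they stood (x of pad_center in the frame of scan_gate between 0.056 and 0.119 m and y of pad_center in the frame of scan_gate between -0.022 and 0.022 m and angle between the y axis of pad_center and the x axis of scan_gate, either way round below 0.25 rad and height (world z) of pad_center below 0.014 m and angle between pad_center's own z axis and vertical below 0.1 rad and linear speed of ticket_pad below 0.01 m/s and distance of each of tape_roll, salt_shaker, clipboard, stapler, cutter from where it was at the start of the episode below 0.02 m); the robot touches nothing.
It fails at once if the pad is lifted (its centre above 20 mm) (height (world z) of pad_center above 0.02 m).
It fails at once if the pad is tipped by more than 0.3 rad (angle between pad_center's own z axis and vertical above 0.3 rad).
It fails at once if the pad is pinched, or pressed with more than 15 N (contact force between the fingers and ticket_pad above 15 N).
It fails at once if something presses on the gate with more than 15 N (contact force between anything else and scan_gate above 15 N).
It fails at once if a bystander is moved by more than 20 mm (distance of any of tape_roll, salt_shaker, clipboard, stapler, cutter from where it was at the start of the episode above 0.02 m).
It also fails if it takes over 67 s, if anything falls off the work surface, if the arm or the gripper's body presses on something with over 40 N, if the wrist force passes 120 N, or if a joint passes its speed limit or range.

ROBOT

A 6-joint arm with a two-finger parallel gripper is mounted at the origin on a cart in front of the work surface, level with it; the furniture and walls round the work are solid. World frame = base frame: x ahead of the robot, y to its left, z up, the work surface at z = 0. Lengths are in m, angles in rad, forces in N, time in s.
With the tool pointing down it reaches from about 0.375 to 0.825 m from the base axis. Payload 5.5 kg.
Tool frame: the origin (TCP) lies midway between the tips of the shut fingers; the grasp point (between the pads) lies 19 mm behind it; z points along the fingers, y is the line along which they close (so a half turn about z gives the same grasp; the last joint's range is limited). The gripper opens to 85 mm and grips with 20 to 120 N. Pads are 22 mm wide; open, the fingers measure 114 mm over their backs; the gripper's body (76 mm by 85 mm) begins 54 mm behind the grasp point. The pads swing forward as they close: fully open they stand 13 mm farther back than shut.
Start: joints at [1.209, 0.314, -0.047, 1.21, 0, 1.571], TCP at [0.212, 0.561, 0.231] pointing down, gripper open.
Joint ranges: [-2.67, 2.67], [-0.69, 1.73], [-1.03, 1.25], [-2.08, 2.16], [-1.42, 1.45], [-3.14, 3.14]. Speed limits (rad/s): [2.39, 2.39, 3.01, 3.14, 3.14, 3.14].

INTERFACE

Orientations are given as a 3x3 rotation matrix whose columns are the frame's x, y, z axes.
In Python, from cell import status, grab_frame, close_job gives the robot as it stands. The module is installed in compiled form; this text tells all that it offers.
- The arm moves only by the tool carry_out, never from a script. Its argument "steps" is a list of rows, each a list of 3 entries, a list of its own where there are three numbers: the turn, a rotation vector about the tool's x, y, z in degrees, then the shift along the tool's x, y, z in mm, then the opening, from 0 (shut) to 1 (fully open). In form: [[[ax, ay, az], [x, y, z], grip], ...]. A call has 1 to 5 rows; each row shifts and turns the commanded pose from where the row before left it, along the tool's axes as they then stand; what a row does not reach is not made up. A row lasts 1/8 s, in which the tool goes at most 62.5 mm and 10.7 degrees, less where a joint would pass 70% of its speed; a pose out of reach is approached as far as the arm can. A call with a gripper value outside its range is refused whole. The fingers move at their own pace and stop on an object; the grip force is fixed at half the most. Time passes only in rows, so rows that do not move let the fingers close. It gives the time, the measured TCP pose, the force, the opening and the grip force at its end, in the units of the state.
- status.sense(): the state, without advancing time (a new reading comes with each control period).
- grab_frame(name): name is "scene" or "side" or "wrist"; returns a dict with "frame" (420x560x3 uint8, blue, green, red), "fx", "fy", "cx", "cy" (pixels), "k1" (the pictures are not rectified: a ray, as slopes to the right and down, at radius r is drawn at 1 + k1 r^2 times it, then the intrinsics apply), "rvec" (rotation vector, rad) and "tvec" (3), from world to camera coordinates, as OpenCV has them. Camera axes: x right, y down, z forward; pixel columns grow to the right and rows downward; lengths in m; the calibration is good to about 2 mm. A picture is of the moment at which its call begins. There is no depth.
- close_job(): hands the job in; it is judged then, once.
The state is a dict: "t": time; "joints": joint angles; "joint_velocities": joint speeds; "tau": joint torques, N m; "position": TCP position; "eef_rot": TCP orientation; "ft_force": force on the tool from outside, world axes, zero at the start; "moment": the same for the moment, N m; "finger_gap": finger opening in m; "finger_force": force on a finger pad.
Only numpy, scipy, OpenCV 4.12 (cv2) and the standard library are available. Lean on these libraries where they do the work, as an engineer would, in place of code of your own. Each camera call takes 0.05 s, during which the arm holds its last target. There are 200 camera calls.

## Working session

There is one attempt and no reset: what is moved stays moved. The work goes in short steps, Python scripts to look and compute and a tool call to move; the robot and the scene stay as the last step left them, time stands still between calls to the robot, and variables do not carry over. Pictures are saved under pics/ and viewed, at most 10 in all, crops included, and the job is handed in when it is done.

Besides the shell and the picture viewer there is one more tool, called after "Call:" by a JSON object that holds its "name" and its "arguments". carry_out: Moves the arm, as the interface text tells. Its arguments: {"type":"object","properties":{"steps":{"type":"array","items":{"type":"array"}}},"required":["steps"]}

```bash
mkdir -p pics; cat > h.py <<'E'
import numpy as np, cv2
from cell import status, grab_frame, close_job
def cam(f):
    K=np.array([[f['fx'],0,f['cx']],[0,f['fy'],f['cy']],[0,0,1.]]);R=cv2.Rodrigues(np.array(f['rvec'],float))[0]
    return K,np.array([f['k1'],0,0,0,0.]),R,np.array(f['tvec'],float)
def world(f,uv,z=0.):
    K,d,R,t=cam(f)
    n=cv2.undistortPoints(np.array(uv,float).reshape(-1,1,2),K,d).reshape(-1,2)
    c=-R.T@t; r=np.c_[n,np.ones(len(n))]@R
    return c+r*((z-c[2])/r[:,2])[:,None]
def pix(f,P):
    K,d,R,t=cam(f); return cv2.projectPoints(np.array(P,float).reshape(-1,3),f['rvec'],t,K,d)[0].reshape(-1,2)
E
python3 - <<'E'
from h import *
import pickle
fs={n:grab_frame(n) for n in("scene","side")}
pickle.dump(fs,open('f0.pkl','wb'))
for n in fs: cv2.imwrite(f'pics/{n}0.png',cv2.resize(fs[n]['frame'],(800,600),interpolation=cv2.INTER_CUBIC))
s=status.sense();print(s['t'],s['position'],s['eef_rot'],s['finger_gap'])
E
```

```text
0.1 [0.21215533 0.56066618 0.23051022] [[-9.35284488e-01  3.53896324e-01 -5.64272721e-04]
 [ 3.53896774e-01  9.35283297e-01 -1.49247878e-03]
 [-4.27902648e-07 -1.59558655e-03 -9.99998727e-01]] 0.08548347695572911
```

View pics/scene0.png

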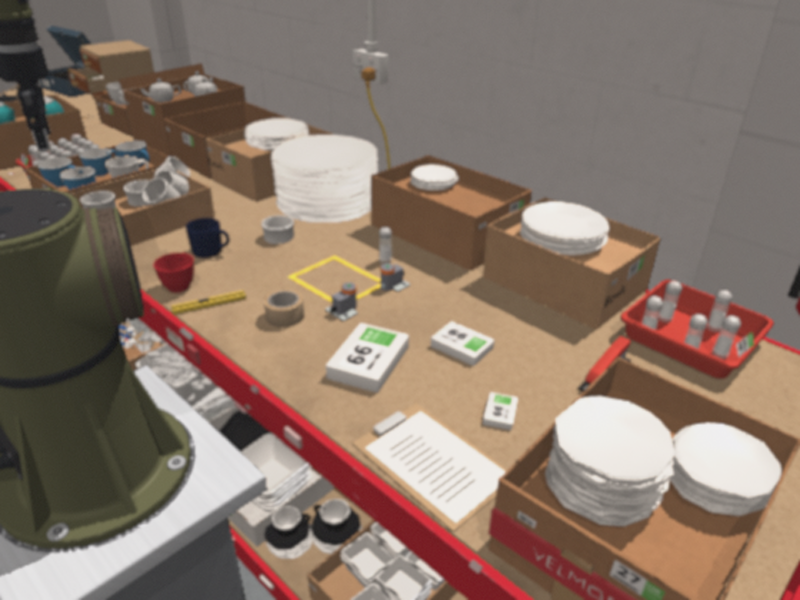

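View pics/side0.png

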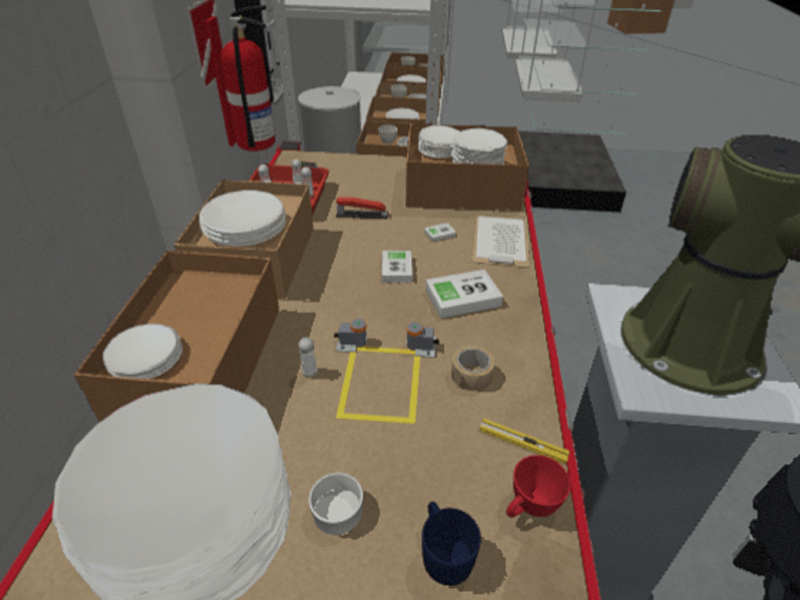

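Both views show three white pads. In scene pixels (800 px view) they are large "99" at (367,356), medium "68" at (463,342) and small "55" at (500,410); in the side view they are at (465,292), (397,266) and (440,232). The middle-sized one, "68", is the one meant. The gate posts are at side (357,330) and (416,332), and the bay is below them. I'll check this in one close crop.

```bash
python3 - <<'E'
from h import *
import pickle
fs=pickle.load(open('f0.pkl','rb'))
a=fs['side']['frame'][160:300,220:360]; b=fs['scene']['frame'][170:310,200:350]
cv2.imwrite('pics/c_side.png',cv2.resize(a,None,fx=4.2,fy=4.2,interpolation=cv2.INTER_CUBIC)) 
cv2.imwrite('pics/c_scene.png',cv2.resize(b,None,fx=4.2,fy=4.2,interpolation=cv2.INTER_CUBIC))
E
```

```text
(no output)
```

View pics/c_side.png

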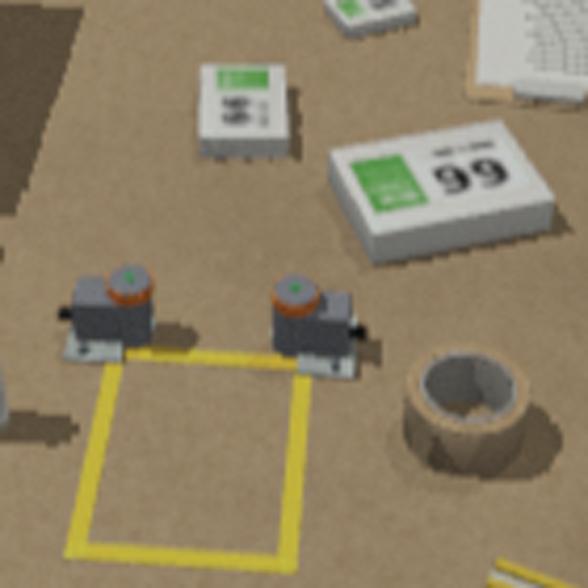

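View pics/c_scene.png

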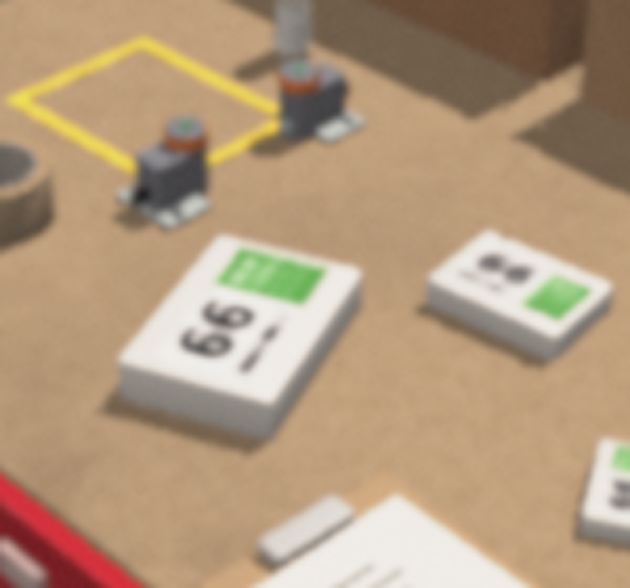

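The crops confirm it: "68" is a pad of about 60×84 mm, with side-crop corners (200,67), (285,66), (289,143) and (199,145). The post tops are at (131,280) and (296,289) in the side crop, and at (186,130) and (299,74) in the scene crop.

```bash
python3 - <<'E'
from h import *
import pickle
np.set_printoptions(precision=4,suppress=True)
fs=pickle.load(open('f0.pkl','rb'))
S=lambda p:np.array(p)/4.2+[220,160]-.4
C=lambda p:np.array(p)/4.2+[200,170]-.4
for n,T,posts,pad in(('side',S,[(131,280),(296,289)],[(200,67),(285,66),(289,143),(199,145)]),('scene',C,[(299,74),(186,130)],[(612,289),(547,342),(428,287),(490,231)])):
    g=world(fs[n],T(posts),.046)[:,:2];p=world(fs[n],T(pad),.018)[:,:2]
    d=g[1]-g[0];print(n,'posts',g,np.linalg.norm(d),'mid',g.mean(0),'yaxis ang',np.arctan2(d[1],d[0]))
    print('pad',p,p.mean(0),np.linalg.norm(np.roll(p,-1,0)-p,axis=1))
big=[(331,152),(501,122),(553,192),(374,244)]
print('big',world(fs['side'],S(big),.025))
print('bay in',world(fs['side'],S([(119,363),(297,372),(281,556),(92,545)]),0))
print('roll, salt',world(fs['side'],S([(466,390)]),.037))
E
```

```text
side posts [[0.5791 0.0605]
 [0.484  0.0581]] 0.09513052812150136 mid [0.5316 0.0593] yaxis ang -3.1169008518924293
pad [[ 0.5712 -0.1957]
 [ 0.5113 -0.2036]
 [ 0.5013 -0.1144]
 [ 0.5607 -0.1058]] [ 0.5361 -0.1549] [0.0604 0.0897 0.0601 0.0905]
scene posts [[0.5782 0.0558]
 [0.4831 0.0551]] 0.09515898189816735 mid [0.5306 0.0554] yaxis ang -3.13381615671275
pad [[ 0.5686 -0.201 ]
 [ 0.506  -0.2057]
 [ 0.4976 -0.128 ]
 [ 0.5635 -0.1165]] [ 0.5339 -0.1628] [0.0627 0.0781 0.0669 0.0846]
big [[ 0.4725 -0.0987  0.025 ]
 [ 0.3602 -0.144   0.025 ]
 [ 0.3287 -0.0725  0.025 ]
 [ 0.4408 -0.0099  0.025 ]]
bay in [[0.5845 0.0824 0.    ]
 [0.4807 0.079  0.    ]
 [0.4789 0.2114 0.    ]
 [0.5772 0.2141 0.    ]]
roll, salt [[0.3864 0.1192 0.037 ]]
```

Call:
{"name": "carry_out", "arguments": {"steps": [[[0,0,9.73],[0,0,0],0.25],[[0,0,9.73],[0,0,0],0.25],[[0,0,9.73],[0,0,0],0.25],[[0,0,9.73],[0,0,0],0.25],[[0,0,9.73],[0,0,0],0.25]]}}

```text
t: 0.72
position: [0.2123, 0.5609, 0.2308]
eef_rot: [[-0.347, 0.938, -0.0], [0.938, 0.347, -0.001], [-0.001, -0.001, -1.0]]
ft_force: [0.8, 0.4, 0.3]
finger_gap: 0.0216
finger_force: 0.0
```

Call:
{"name": "carry_out", "arguments": {"steps": [[[0,0,9.73],[0,0,0],0.25],[[0,0,9.73],[0,0,0],0.25],[[0,0,0],[-54,20.6,0],0.25],[[0,0,0],[-54,20.6,0],0.25],[[0,0,0],[-54,20.6,0],0.25]]}}

```text
t: 1.35
position: [0.2776, 0.3986, 0.2308]
eef_rot: [[-0.021, 1.0, -0.0], [1.0, 0.021, -0.001], [-0.001, -0.0, -1.0]]
ft_force: [0.6, -0.1, 0.4]
finger_gap: 0.0211
finger_force: 0.0
```

Call:
{"name": "carry_out", "arguments": {"steps": [[[0,0,0],[-54,20.6,0],0.25],[[0,0,0],[-54,20.6,0],0.25],[[0,0,0],[-54,20.6,0],0.25],[[0,0,0],[-54,20.6,0],0.25],[[0,0,0],[-54,20.6,0],0.25]]}}

```text
t: 1.98
position: [0.3861, 0.1308, 0.2312]
eef_rot: [[-0.021, 1.0, 0.0], [1.0, 0.021, 0.0], [0.0, 0.0, -1.0]]
ft_force: [0.6, -0.0, -0.7]
finger_gap: 0.0211
finger_force: 0.0
```

Call:
{"name": "carry_out", "arguments": {"steps": [[[0,0,0],[-54,20.6,0],0.25],[[0,0,0],[-54,20.6,0],0.25],[[0,0,0],[-54,20.6,0],0.25],[[0,0,0],[-54,20.6,0],0.25],[[0,0,0],[0,0,0],0.25]]}}

```text
t: 2.6
position: [0.4734, -0.0849, 0.2308]
eef_rot: [[-0.015, 1.0, -0.0], [1.0, 0.015, -0.001], [-0.001, -0.0, -1.0]]
ft_force: [-0.7, 0.3, -0.1]
finger_gap: 0.0213
finger_force: 0.0
```

```bash
python3 - <<'E'
from h import *
import pickle
f=grab_frame('wrist');pickle.dump(f,open('w1.pkl','wb'))
cv2.imwrite('pics/w1.png',cv2.resize(f['frame'],(800,600),interpolation=cv2.INTER_CUBIC))
print(-cam(f)[2].T@cam(f)[3]); print(status.sense()['position'])
E
```

```text
[ 0.47187976 -0.01279154  0.37308847]
[ 0.47248409 -0.08305242  0.23069939]
```

View pics/w1.png

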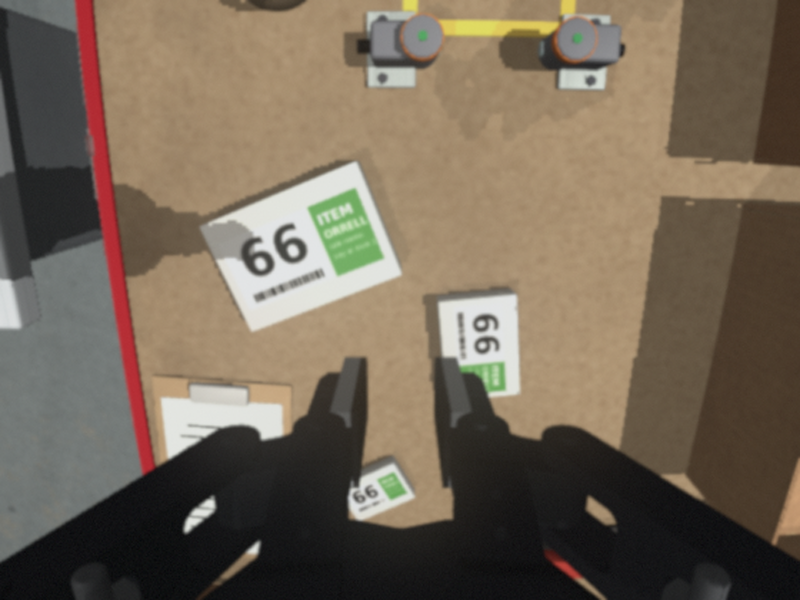

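The wrist view shows the post tops at (422,38) and (577,39). The pad corners are at (440,301), (515,292) and (520,394), and the way to the gate is clear of the large pad.

```bash
python3 - <<'E'
from h import *
import pickle
np.set_printoptions(precision=4,suppress=True)
f=pickle.load(open('w1.pkl','rb')); T=lambda p:np.array(p)*.7-.15
g=world(f,T([(577,39),(422,38)]),.046)[:,:2];d=g[1]-g[0]
print(g,g.mean(0),np.linalg.norm(d),'e',np.arctan2(-d[1],-d[0]))
p=world(f,T([(440,301),(515,292),(520,394)]),.018)[:,:2]
print(p,'ctr',(p[0]+p[2])/2,np.linalg.norm(np.diff(p,axis=0),axis=1),'e',np.arctan2(*(p[1]-p[0])[::-1]),np.arctan2(-(p[1]-p[2])[0],(p[1]-p[2])[1]))
print('big corner',world(f,T([(400,273),(358,162)]),.025),'small',world(f,T([(393,458),(413,494)]),.013))
print('tape front',world(f,T([(445,28),(560,29)]),0))
E
```

```text
[[0.5802 0.0577]
 [0.484  0.0554]] [0.5321 0.0566] 0.09620044873633332 e 0.024027953293492964
[[ 0.5036 -0.122 ]
 [ 0.5603 -0.114 ]
 [ 0.5717 -0.1999]] ctr [ 0.5376 -0.1609] [0.0573 0.0867] e 0.14025991320944117 0.1318526374388159
big corner [[ 0.4728 -0.0988  0.025 ]
 [ 0.4426 -0.0203  0.025 ]] small [[ 0.4693 -0.2652  0.013 ]
 [ 0.4874 -0.3024  0.013 ]]
tape front [[0.5016 0.0719 0.    ]
 [0.5827 0.0737 0.    ]]
```

Call:
{"name": "carry_out", "arguments": {"steps": [[[0,0,-0.3],[-54,21.3,0],0.25],[[0,0,0],[-54,21.3,0],0.25],[[0,0,0],[-54,21.3,0],0.25],[[0,0,0],[0,0,50],0.25],[[0,0,0],[0,0,50],0.25]]}}

```text
t: 3.28
position: [0.5409, -0.2412, 0.1304]
eef_rot: [[-0.026, 1.0, 0.001], [1.0, 0.026, 0.0], [0.0, 0.001, -1.0]]
ft_force: [0.4, -0.2, 0.1]
finger_gap: 0.0214
finger_force: 0.0
```

Call:
{"name": "carry_out", "arguments": {"steps": [[[0,0,0],[0,0,50],0.25],[[0,0,0],[0,0,50],0.25],[[0,0,0],[0,0,10],0.25],[[0,0,0],[0,0,0],0.25],[[0,0,0],[0,0,0],0.25]]}}

```text
t: 3.9
position: [0.5423, -0.2425, 0.0237]
eef_rot: [[-0.026, 1.0, 0.003], [1.0, 0.026, -0.001], [-0.001, 0.003, -1.0]]
ft_force: [1.3, -0.7, 0.5]
finger_gap: 0.0213
finger_force: 0.0
```

Call:
{"name": "carry_out", "arguments": {"steps": [[[0,0,0],[0,-2.5,12],0.25],[[0,0,0],[0,0,5],0.25],[[0,0,0],[0,0,0],0.25],[[0,0,0],[8,0,0],0.25],[[0,0,0],[8,0,0],0.25]]}}

```text
t: 4.53
position: [0.5376, -0.2257, 0.0044]
eef_rot: [[-0.025, 1.0, 0.0], [1.0, 0.025, 0.0], [0.0, 0.0, -1.0]]
ft_force: [-0.4, 0.1, -0.1]
finger_gap: 0.0214
finger_force: 0.0
```

Call:
{"name": "carry_out", "arguments": {"steps": [[[0,0,0],[7,0.2,0],0.25],[[0,0,0],[7,0.2,0],0.25],[[0,0,0],[8,0.2,0],0.25],[[0,0,0],[8,0.2,0],0.25],[[0,0,0],[8,0.2,0],0.25]]}}

```text
t: 5.15
position: [0.5377, -0.1878, 0.0044]
eef_rot: [[-0.025, 1.0, 0.0], [1.0, 0.025, -0.0], [-0.0, 0.0, -1.0]]
ft_force: [-0.4, -2.0, 0.2]
finger_gap: 0.0215
finger_force: 0.4
```

Call:
{"name": "carry_out", "arguments": {"steps": [[[0,0,0],[8,0,0],0.25],[[0,0,0],[8,0,0],0.25],[[0,0,0],[8,0,0],0.25],[[0,0,0],[8,0,0],0.25],[[0,0,0],[8,0,0],0.25]]}}

```text
t: 5.78
position: [0.5365, -0.1477, 0.0043]
eef_rot: [[-0.025, 1.0, 0.0], [1.0, 0.025, -0.0], [-0.0, 0.0, -1.0]]
ft_force: [-0.7, -0.2, 0.8]
finger_gap: 0.0211
finger_force: 0.6
```

```bash
python3 - <<'E'
from h import *
import pickle
f=grab_frame('wrist');pickle.dump(f,open('w2.pkl','wb'))
cv2.imwrite('pics/w2.png',cv2.resize(f['frame'],(800,600),interpolation=cv2.INTER_CUBIC))
print(status.sense()['position'])
E
```

```text
[ 0.53629838 -0.14672172  0.00422155]
```

View pics/w2.png

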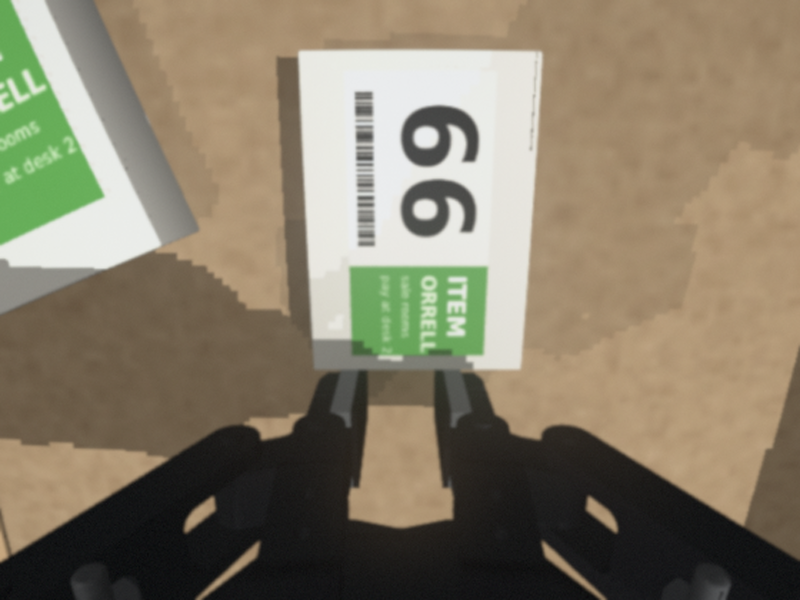

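The pad now sits square in front of the fingers. Its top corners are at (299,51), (542,51), (521,369) and (314,369), slightly right of the tool axis.

```bash
cat >> h.py <<'E'
G=np.array([.532,.0568]);e=.024
def ingate(p):
    d=np.array(p)[...,:2]-G;gx=np.array([-np.sin(e),np.cos(e)]);gy=-np.array([np.cos(e),np.sin(e)])
    return np.stack([d@gx,d@gy],-1)
E
python3 - <<'E'
from h import *
import pickle
np.set_printoptions(precision=4,suppress=True)
f=pickle.load(open('w2.pkl','rb')); T=lambda p:np.array(p)*.7-.15
p=world(f,T([(299,51),(542,51),(521,369),(314,369)]),.018)
print(p,p.mean(0),'in gate',ingate(p.mean(0)),'e',np.arctan2(*(p[1]-p[0])[1::-1]))
print('tcp',ingate(status.sense()['position']))
E
```

```text
[[ 0.5088 -0.0523  0.018 ]
 [ 0.5681 -0.0506  0.018 ]
 [ 0.5705 -0.135   0.018 ]
 [ 0.5108 -0.1365  0.018 ]] [ 0.5396 -0.0936  0.018 ] in gate [-0.1505 -0.004 ] e 0.029073186880448007
tcp [-0.2036  0.0006]
```

Call:
{"name": "carry_out", "arguments": {"steps": [[[0,0,0],[-6,0,0],0.25],[[0,0,0],[0,4.5,0],0.25],[[0,0,0],[4,0,0],0.25],[[0,0,0],[6,-0.4,0],0.25],[[0,0,0],[7,-0.6,0],0.25]]}}

```text
t: 6.45
position: [0.5395, -0.1367, 0.0042]
eef_rot: [[-0.025, 1.0, -0.0], [1.0, 0.025, 0.0], [0.0, -0.0, -1.0]]
ft_force: [-0.1, 0.8, 0.0]
finger_gap: 0.0213
finger_force: 0.1
```

Call:
{"name": "carry_out", "arguments": {"steps": [[[0,0,0],[7,-0.7,0],0.25],[[0,0,0],[7,-0.7,0],0.25],[[0,0,0],[7,-0.7,0],0.25],[[0,0,0],[7,-0.7,0],0.25],[[0,0,0],[7,-0.6,0],0.25]]}}

```text
t: 7.08
position: [0.5353, -0.1017, 0.0043]
eef_rot: [[-0.026, 1.0, -0.0], [1.0, 0.026, -0.0], [-0.0, -0.0, -1.0]]
ft_force: [-0.5, -1.3, 0.4]
finger_gap: 0.0212
finger_force: 0.2
```

```bash
python3 - <<'E'
from h import *
import pickle
f=grab_frame('wrist');pickle.dump(f,open('w3.pkl','wb'))
cv2.imwrite('pics/w3.png',cv2.resize(f['frame'],(800,600),interpolation=cv2.INTER_CUBIC))
print(status.sense()['position'],ingate(status.sense()['position']))
E
```

```text
[ 0.53513537 -0.10098276  0.00427892] [-0.15781256  0.00065195]
```

View pics/w3.png

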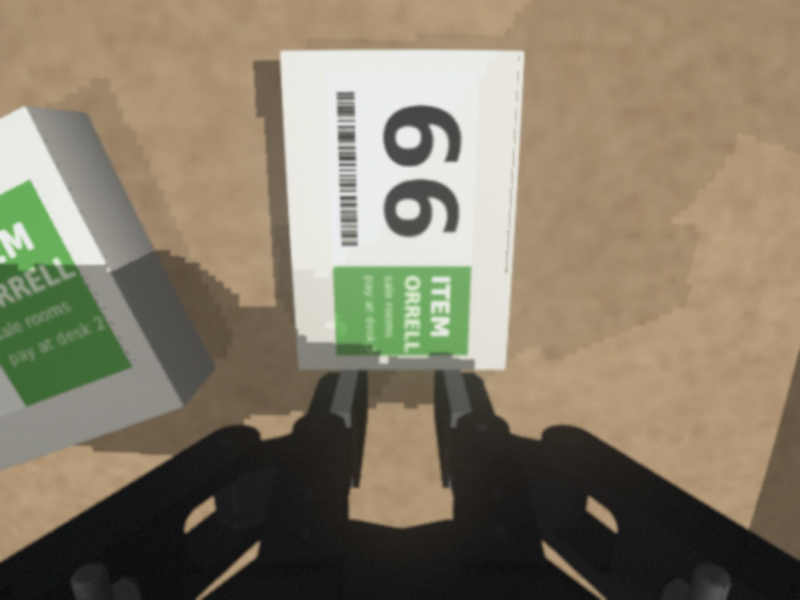

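The pad is centred on the hand and square, with corners at (281,51), (524,51), (506,369) and (299,369). I'll push up to the gate and check there.

Call:
{"name": "carry_out", "arguments": {"steps": [[[0,0,0],[8,0,0],0.25],[[0,0,0],[8,0,0],0.25],[[0,0,0],[8,0,0],0.25],[[0,0,0],[8,0,0],0.25],[[0,0,0],[8,0,0],0.25]]}}

```text
t: 7.75
position: [0.5344, -0.0617, 0.0043]
eef_rot: [[-0.026, 1.0, 0.0], [1.0, 0.026, -0.0], [-0.0, 0.0, -1.0]]
ft_force: [0.0, 0.1, 0.1]
finger_gap: 0.0213
finger_force: 0.4
```

```bash
python3 - <<'E'
from h import *
import pickle
f=grab_frame('wrist');pickle.dump(f,open('w4.pkl','wb'))
cv2.imwrite('pics/w4.png',cv2.resize(f['frame'],(800,600),interpolation=cv2.INTER_CUBIC))
print(status.sense()['position'],ingate(status.sense()['position']))
E
```

```text
[ 0.53430666 -0.06080315  0.00426434] [-0.11762464  0.00051621]
```

View pics/w4.png

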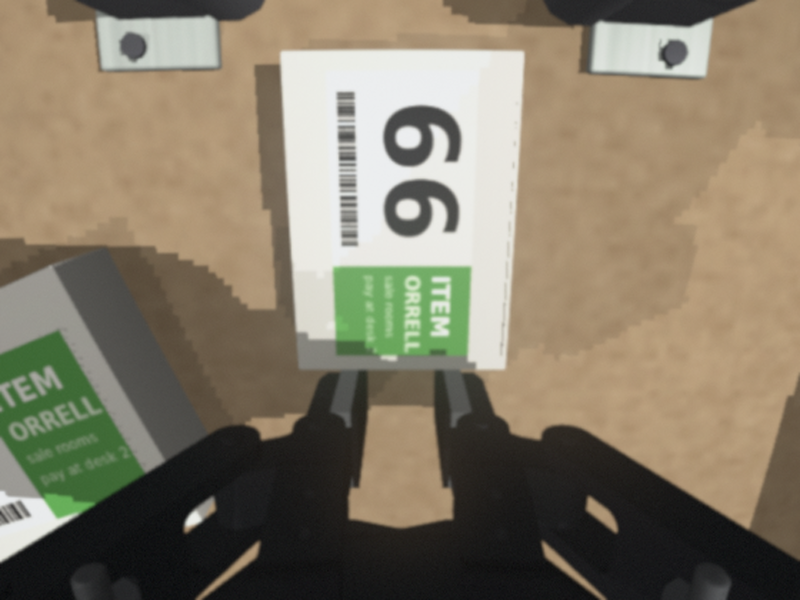

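```bash
python3 - <<'E'
from h import *
import pickle
np.set_printoptions(precision=4,suppress=True)
f=pickle.load(open('w4.pkl','rb')); T=lambda p:np.array(p)*.7-.15
p=world(f,T([(281,51),(524,51),(506,369),(299,369)]),.018)
print('pad',p.mean(0),ingate(p.mean(0)),np.arctan2(*(p[1]-p[0])[1::-1]))
for z in(.003,.006):
  q=world(f,T([(101,71),(220,68),(590,73),(706,77)]),z);print(ingate(q).round(4),'mid',ingate((q[1]+q[2])/2),ingate((q[0]+q[3])/2),'e',np.arctan2(*(q[3]-q[0])[1::-1]))
E
```

```text
pad [ 0.5331 -0.0077  0.018 ] [-0.0645  0.0004] 0.026617645887088086
[[-0.0235  0.0851]
 [-0.0237  0.0508]
 [-0.0247 -0.0514]
 [-0.0246 -0.085 ]] mid [-0.0242 -0.0003] [-0.024  0.   ] e 0.017368125314030376
[[-0.0239  0.0834]
 [-0.0242  0.0498]
 [-0.0252 -0.0503]
 [-0.025  -0.0832]] mid [-0.0247 -0.0002] [-0.0245  0.0001] e 0.01736812531403038
```

Call:
{"name": "carry_out", "arguments": {"steps": [[[0,0,0],[6,0.05,0],0.25],[[0,0,0],[7,0.05,0],0.25],[[0,0,0],[7,0.05,0],0.25],[[0,0,0],[7,0.05,0],0.25],[[0,0,0],[7,0.05,0],0.25]]}}

```text
t: 8.43
position: [0.5337, -0.0278, 0.0043]
eef_rot: [[-0.025, 1.0, -0.0], [1.0, 0.025, 0.0], [0.0, -0.0, -1.0]]
ft_force: [-0.2, -0.7, 0.9]
finger_gap: 0.0213
finger_force: 0.3
```

Call:
{"name": "carry_out", "arguments": {"steps": [[[0,0,0],[7,0.05,0],0.25],[[0,0,0],[7,0.05,0],0.25],[[0,0,0],[7,0.05,0],0.25],[[0,0,0],[7,0.05,0],0.25],[[0,0,0],[7,0.05,0],0.25]]}}

```text
t: 9.05
position: [0.5331, 0.0072, 0.0043]
eef_rot: [[-0.026, 1.0, 0.0], [1.0, 0.026, -0.0], [-0.0, 0.0, -1.0]]
ft_force: [-0.7, -1.0, 0.4]
finger_gap: 0.0216
finger_force: 0.2
```

```bash
python3 - <<'E'
from h import *
f=grab_frame('wrist')
cv2.imwrite('pics/w5.png',cv2.resize(f['frame'],(800,600),interpolation=cv2.INTER_CUBIC))
print(status.sense()['position'],ingate(status.sense()['position']))
E
```

```text
[0.53307683 0.00799195 0.0042912 ] [-4.88198393e-02  9.47602931e-05]
```

View pics/w5.png

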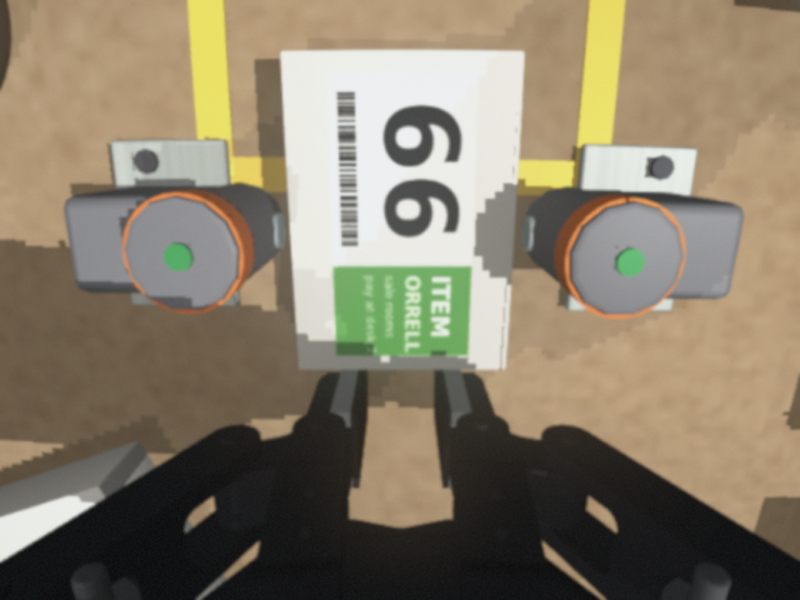

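The pad is in the gap and centred, with post tops at (182,250) and (627,256) and the pad edges between them. Before the hand follows through, I'll check how wide the fingers are at post height.

```bash
python3 - <<'E'
from h import *
f=grab_frame('wrist');s=status.sense();R=np.array(s['eef_rot']);t=np.array(s['position'])
for h in(0,20,42,55):
  for x in(-11,11):
    P=[t+R@(np.array([x,y,-h])/1e3) for y in(-35,-25,25,35)]
    print(h,x,(pix(f,P)/.7).round(0).tolist())
E
```

```text
0 -11 [[295.0, 416.0], [326.0, 416.0], [477.0, 416.0], [508.0, 416.0]]
0 11 [[291.0, 354.0], [322.0, 354.0], [481.0, 354.0], [512.0, 354.0]]
20 -11 [[282.0, 451.0], [316.0, 451.0], [488.0, 451.0], [522.0, 451.0]]
20 11 [[276.0, 383.0], [311.0, 383.0], [492.0, 383.0], [528.0, 383.0]]
42 -11 [[262.0, 502.0], [301.0, 503.0], [502.0, 503.0], [542.0, 502.0]]
42 11 [[253.0, 425.0], [295.0, 425.0], [509.0, 425.0], [551.0, 425.0]]
55 -11 [[247.0, 541.0], [291.0, 542.0], [513.0, 542.0], [557.0, 541.0]]
55 11 [[236.0, 458.0], [283.0, 459.0], [522.0, 459.0], [569.0, 458.0]]
```

The linkage elbows come close to post width at about post height. I'll turn the hand 90° so that only the 22 mm finger depth goes through the gap. First I need joint 6 to choose the direction of turn.

```bash
python3 - <<'E'
from h import *
print(np.round(status.sense()['joints'],3))
E
```

```text
[ 0.014  0.392 -0.506  0.673  0.     1.558]
```

Call:
{"name": "carry_out", "arguments": {"steps": [[[0,0,0],[-15,0,0],0.25],[[0,0,0],[-20,0,-5],0.0],[[0,0,0],[0,0,-5],0.0]]}}

```text
t: 9.52
position: [0.5341, -0.0305, 0.0147]
eef_rot: [[-0.022, 1.0, 0.0], [1.0, 0.022, -0.0], [-0.0, 0.0, -1.0]]
ft_force: [-0.4, -0.3, 0.4]
finger_gap: -0.0002
finger_force: 0.0
```

Call:
{"name": "carry_out", "arguments": {"steps": [[[0,0,-9.97],[0,0,0],0],[[0,0,-9.97],[0,0,0],0],[[0,0,-9.97],[0,0,0],0],[[0,0,-9.97],[0,0,0],0],[[0,0,-9.97],[0,0,0],0]]}}

```text
t: 10.15
position: [0.5342, -0.0288, 0.0147]
eef_rot: [[-0.784, 0.621, 0.0], [0.621, 0.784, 0.0], [-0.0, 0.0, -1.0]]
ft_force: [-0.3, -0.2, 0.2]
finger_gap: 0.0003
finger_force: 0.0
```

Call:
{"name": "carry_out", "arguments": {"steps": [[[0,0,-9.97],[0,0,0],0],[[0,0,-9.97],[0,0,0],0],[[0,0,-9.97],[0,0,0],0],[[0,0,-9.97],[0,0,9],0],[[0,0,0],[0,0,0],0]]}}

```text
t: 10.78
position: [0.5335, -0.0286, 0.0051]
eef_rot: [[-1.0, -0.018, -0.001], [-0.018, 1.0, 0.0], [0.001, 0.0, -1.0]]
ft_force: [0.0, 0.1, -0.0]
finger_gap: 0.0
finger_force: 0.0
```

```bash
python3 - <<'E'
from h import *
s=status.sense();print(s['position'],ingate(s['position']),np.round(s['eef_rot'],3).tolist(),s['ft_force'])
E
```

```text
[ 0.53352232 -0.02863588  0.00513752] [-0.0854478   0.00052838] [[-1.0, -0.018, -0.001], [-0.018, 1.0, 0.0], [0.001, 0.0, -1.0]] [ 0.02930278  0.13078876 -0.01624348]
```

Call:
{"name": "carry_out", "arguments": {"steps": [[[0,0,0],[0,12,0],0],[[0,0,0],[0,12,0],0],[[0,0,0],[0,6,0],0],[[0,0,0],[0,6,0],0],[[0,0,0],[0,6,0],0]]}}

```text
t: 11.4
position: [0.5333, 0.014, 0.0055]
eef_rot: [[-1.0, -0.021, 0.0], [-0.021, 1.0, -0.001], [-0.0, -0.001, -1.0]]
ft_force: [-0.8, -0.6, 2.1]
finger_gap: -0.0002
finger_force: 0.6
```

Call:
{"name": "carry_out", "arguments": {"steps": [[[0,0,0],[0,7,0],0],[[0,0,0],[0,7,0],0],[[0,0,0],[0,7,0],0],[[0,0,0],[0,7,0],0],[[0,0,0],[0,7,0],0]]}}

```text
t: 12.02
position: [0.5324, 0.0492, 0.0053]
eef_rot: [[-1.0, -0.021, -0.0], [-0.021, 1.0, -0.0], [0.0, -0.0, -1.0]]
ft_force: [0.1, -1.5, 1.5]
finger_gap: 0.0001
finger_force: 0.7
```

```bash
cat >> h.py <<'E'
def findpad(n):
    f=grab_frame(n);F=f['frame']
    c=pix(f,[.529,.10,.018])[0]
    hsv=cv2.cvtColor(F,cv2.COLOR_BGR2HSV);m=((hsv[...,1]<45)&(hsv[...,2]>120)).astype(np.uint8)
    mm=np.zeros_like(m);cv2.fillPoly(mm,[pix(f,[(x,y,.018) for x,y in((.485,.0),(.58,.0),(.58,.24),(.485,.24))]).astype(np.int32)],1)
    ys,xs=np.nonzero(m&mm); w=world(f,np.c_[xs,ys],.018)[:,:2]
    r=cv2.minAreaRect((w*1000).astype(np.float32));return f,r,ingate(np.array(r[0])/1000),len(xs)
E
python3 - <<'E'
from h import *
s=status.sense();print(ingate(s['position']),s['ft_force'])
f,r,g,n=findpad('side');print(r,g,n)
a=pix(f,[.53,.09,.0])[0].astype(int);c=f['frame'][max(a[1]-100,0):a[1]+50,a[0]-100:a[0]+100]
cv2.imwrite('pics/s6.png',cv2.resize(c,None,fx=4,fy=4,interpolation=cv2.INTER_CUBIC));print(a)
E
```

```text
[-0.00759379 -0.00021828] [ 0.12784918 -1.48152002  1.49913997]
((542.1985473632812, 90.15302276611328), (80.28434753417969, 148.07537841796875), 2.2604355812072754) [ 0.03309868 -0.01099601] 569
[269 249]
```

View pics/s6.png

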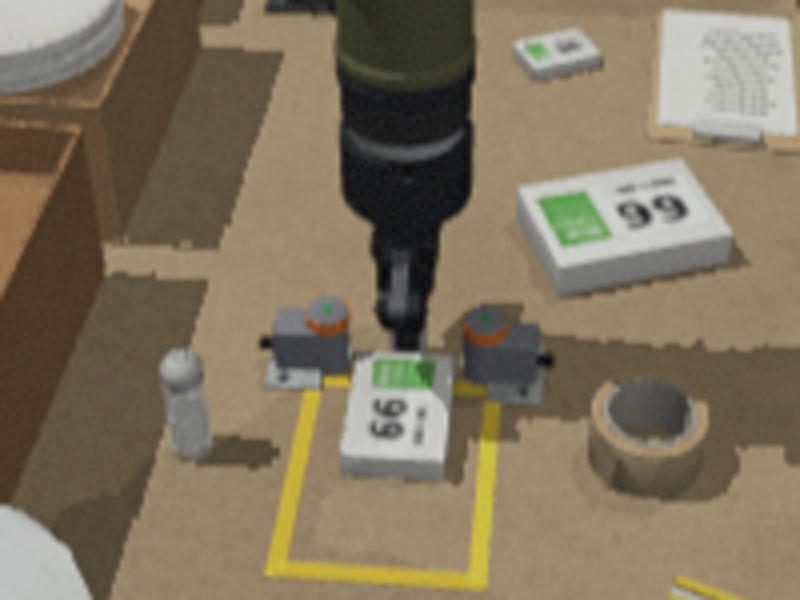

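The pad has passed the gate squarely, with its front top corners at (342,462) and (446,465) in the crop and equal space to the tape on both sides. It needs about 38 mm more.

Call:
{"name": "carry_out", "arguments": {"steps": [[[0,0,0],[0,8,0],0],[[0,0,0],[0,8,0],0],[[0,0,0],[0,8,0],0],[[0,0,0],[0,7,0],0],[[0,0,0],[0,5,0],0]]}}

```text
t: 12.7
position: [0.5316, 0.0853, 0.0053]
eef_rot: [[-1.0, -0.021, -0.0], [-0.021, 1.0, 0.0], [0.0, 0.0, -1.0]]
ft_force: [0.4, -0.9, 0.4]
finger_gap: -0.0004
finger_force: 0.3
```

Call:
{"name": "carry_out", "arguments": {"steps": [[[0,0,0],[0,1,0],0],[[0,0,0],[0,-8,0],0],[[0,0,0],[0,-12,0],0],[[0,0,0],[0,0,-40],0],[[0,0,0],[0,0,-55],0]]}}

```text
t: 13.32
position: [0.5304, 0.0643, 0.0999]
eef_rot: [[-1.0, -0.019, -0.004], [-0.019, 1.0, -0.001], [0.004, -0.001, -1.0]]
ft_force: [1.6, 0.4, 0.3]
finger_gap: 0.0
finger_force: 0.0
```

Call:
{"name": "carry_out", "arguments": {"steps": [[[0,0,0],[0,0,-55],0],[[0,0,0],[0,-50,0],0],[[0,0,0],[0,-50,0],0],[[0,0,0],[0,-50,0],0],[[0,0,0],[0,0,0],0]]}}

```text
t: 13.95
position: [0.5348, -0.0882, 0.1553]
eef_rot: [[-1.0, -0.015, 0.0], [-0.015, 1.0, -0.001], [-0.0, -0.001, -1.0]]
ft_force: [0.1, 0.1, -0.7]
finger_gap: -0.0001
finger_force: 0.0
```

```bash
cat > chk.py <<'E'
from h import *
s=status.sense();print(s['position'],s['ft_force'])
for n in('side','scene'):
    f=grab_frame(n);F=f['frame'];h=cv2.cvtColor(F,cv2.COLOR_BGR2HSV)
    # whole bay region: white or green blobs not tape; largest component's hull
    m=((h[...,1]<40)&(h[...,2]>150)).astype(np.uint8)
    q=np.zeros_like(m);cv2.fillPoly(q,[pix(f,[(x,y,.0) for x,y in((.478,.085),(.58,.09),(.575,.215),(.478,.213))]).astype(np.int32)],1)
    k,l,st,c=cv2.connectedComponentsWithStats(m&q);i=1+np.argmax(st[1:,4]);ys,xs=np.nonzero(l==i)
    w=world(f,np.c_[xs,ys],.018)[:,:2]*1000
    r=cv2.minAreaRect(w.astype(np.float32));print(n,np.round(r[0],1),np.round(r[1],1),round(r[2],1),ingate(np.array(r[0])/1000).round(4),st[i,4])
E
python3 chk.py
```

```text
[ 0.53479455 -0.08815107  0.15533882] [ 0.10837613  0.07224541 -0.73532029]
side [530.7 144.4] [60.  84.3] 0.9 [ 0.0876 -0.0008] 514
scene [527.2 140. ] [63.9 88.3] 0.9 [0.0832 0.0028] 304
```

```bash
python3 -c "
from cell import close_job
print(close_job())"
```

```text
the job is handed in; nothing more can be done
None
```

The ticket pad was pushed lengthwise through the gate and lies square in the taped bay, its centre about 86 mm past the gate and within about 3 mm of the axis; the hand is clear and the job is handed in (no verdict was shown).

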